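# Open the flip-top filler of the rinse-water reservoir

### The arm

A 6-joint arm with a two-finger parallel gripper is mounted at the origin on a cart in front of the work surface, level with it; the furniture and walls round the work are solid. World frame = base frame: x ahead of the robot, y to its left, z up, the work surface at z = 0. Lengths are in m, angles in rad, forces in N, time in s.
With the tool pointing down it reaches from about 0.35 to 0.85 m from the base axis. Payload 8.1 kg.
Tool frame: the origin (TCP) lies between the finger pads, 19 mm behind the fingertips; this is the grasp point; z points along the fingers, y is the line along which they close (so a half turn about z gives the same grasp; the last joint's range is limited). The gripper opens to 93 mm and grips with 3 to 60 N. Pads are 15 mm wide; open, the fingers measure 128 mm over their backs; the gripper's body (75 mm by 188 mm) begins 65 mm behind the grasp point.
Start: joints at [-1.198, 0.13, 1.488, -0, 1.523, -0.085], TCP at [0.265, -0.538, 0.237] pointing down, gripper open.
Joint ranges: [-2.96, 2.96], [-0.89, 2.26], [0.02, 2.5], [-1.34, 4.48], [0, 2.73], [-2.66, 2.66]. Speed limits (rad/s): [2.39, 2.39, 2.79, 3.14, 3.14, 3.14].

### API

Orientations are given as a rotation vector (axis times angle).
In Python, from plant import robot gives the robot as it stands. The module is installed in compiled form; this text tells all that it offers.
- The arm moves only by the tool move_arm, never from a script. Its argument "deltas" is one flat list of numbers, 7 for each row, row after row: the shift along the tool's x, y, z in m, then the turn, a rotation vector about the tool's x, y, z in rad, then the opening, from 0 (shut) to 1 (fully open). A call has 1 to 12 rows; each row is the pose to reach, as a shift and turn from the pose commanded when the call began, along the tool's axes at that moment; what a row does not reach only later rows make up. A row lasts 1/8 s, in which the tool goes at most 62.5 mm and 10.7 degrees, less where a joint would pass 70% of its speed; a pose out of reach is approached as far as the arm can. A call with a gripper value outside its range is refused whole. The fingers move at their own pace and stop on an object; "squeeze" is the grip in N (left out, the last holds). Time passes only in rows, so rows that repeat a pose let the fingers close. It gives the time, the measured TCP pose, the force, the opening and the grip force at its end, in the units of the state.
- robot.read_state(): the state, without advancing time (a new reading comes with each control period).
- robot.read_camera(name): name is "side" or "top"; returns (picture, depth): 400x640x3 uint8, red, green, blue; 400x640 float32, m along the optical axis (not along the pixel's ray), 0 where there is no reading.
- robot.camera_model(name): a dict with "K" (3x3 intrinsics, pixels), "R" (3x3) and "t" (3): a world point X has camera coordinates R X + t. Camera axes: x right, y down, z forward; pixel columns grow to the right and rows downward; lengths in m; the calibration is good to about 2 mm. A picture is of the moment at which its call begins. camera_model takes no time and is no camera call.
- robot.close_job(): hands the job in; it is judged then, once.
Trained networks look in the newest picture that a camera, given by its name, has taken for a name from the list of things; names that differ only in an ending like _2 or _b are one class to them, and where a whole thing is asked for, a point or a joint stands for the part that bears it (a point fixed in the world has none). Each returns a list of dicts, best first, with "confidence" (0 to 1); they miss things now and then, are a little off and sometimes report something else, mostly with a low value. They report only what shows in the picture. A call takes as long as a camera call.
- robot.recognise(camera, label): "uv" ([column, row] in pixels, amid what is visible of it).
The state is a dict: "t": time; "q": joint angles; "dq": joint speeds; "joint_torque": joint torques, N m; "tool_pos": TCP position; "orientation": TCP orientation; "force": force on the tool from outside, world axes, zero at the start; "wrist_torque": the same for the moment, N m; "opening": finger opening in m; "gripper_force": force on a finger pad.
Only numpy, scipy, OpenCV 4.12 (cv2) and the standard library are available. Lean on these libraries where they do the work, as an engineer would, in place of code of your own. Each camera call takes 0.05 s, during which the arm holds its last target. There are 200 camera calls.

### The job

Open the filler of the small water reservoir: lift its hinged flip-top tab and lay it all the way back, then press the cap beneath it down until you feel it bottom, unscrew it anticlockwise and take it out. Stand the cap upright on its stem in the steel tray and let go, with the tab left open. Do not press or wrench the cap hard, set it down gently, and leave the other things where they are.

Things in the scene. Friction and masses are not known exactly. Their poses are not given: they have to be found in the camera images.
- tank: white water reservoir, housing 90 (x) x 160 (y) x 140 mm, fixed to the desk. Origin: centre of its underside, under the cap's axis; z up. Centred on top an aluminium neck collar of radius 31 mm, rim at z = 180 mm, in which the cap sits; two 11 mm thick hinge posts at y = -45 mm, x = +-22 mm, up to z = 236 mm
- tab (a joint): hinge of the steel flip-top tab, rad: 0 closed, lying level over the cap; 2.7 end stop, laid back over the -y end of the tank. Stiff friction hinge (0.12 N m): it stays where it is left. Fully back (above 2.4) it is out of a gripper's way. It may start up to 0.12 open
- tab_hinge (a point): point on the tab's hinge line, fixed on the tank at (0, -45, 230) mm in the tank's frame; the hinge line runs along the tank's x, a positive turn about +x opens the tab
- tab_bar (a point): middle of the tab's round T-bar (10 mm thick, 90 mm long, along the tank's x), 100 mm from the hinge line; closed, at (0, 55, 230) mm in the tank's frame. A 20 mm wide, 4 mm thick tongue joins it to a 54 mm disc over the cap. Either end may be pinched from above, 31 mm from the middle, fingers closing along the tank's y; the bar turns in the fingers as the tab swings
- cap: loose grey push-and-turn cap, 65 to 110 g. Origin: centre of the underside of its round flange (radius 28 mm, 5 mm thick), 197 mm over the tank's underside while locked; z up along its axis. Below the flange a stem of radius 13 mm, flat foot at z = -35 mm, with two lugs 6 mm wide at z = -27 to -21 mm, reaching 20 mm out along +-x. Radial play in the neck 1.5 mm
- neck (a point): centre of the collar's rim, on the cap's axis, 180 mm over the tank's underside. A light spring (3 N + 0.3 N per mm) holds the locked cap's lugs up in notches. To turn, it must be held down past the notches: by wear 3.5 to 14.5 mm, unseen; it bottoms hard 1.5 mm deeper (spring 4.5 to 8 N): feel for the stop, ease off under 1 mm, turn. Unlocked, it rises some 6 mm and lifts out
- tray: shallow loose steel tray, 191 (x) x 121 (y) x 15 mm, open on top, flat floor about 2 mm thick. Origin: centre of its underside. The desk's free strip runs from x = 0.447 to a shelf board whose front edge is at x = 0.600, 0.238 to 0.262 m up: keep the gripper's long side along it when reaching low into the tray
- tape_ring: roll of tan tape lying flat, 68 mm across, 19 mm high; bystander; origin at the centre of its underside
- dish: small white glass-shaped dish, 32 mm across, 22 mm high; bystander; origin at the centre of its underside
- timer: white kitchen-style timer cube with a grey dial, 46 mm; bystander; origin at the centre of its underside
- brush: long thin brush 13 x 164 x 19 mm; bystander; origin at the centre of its underside
- cap_grip (a point): on the cap's axis, 26 mm above its origin: TCP place for a grasp. The grip bar on the flange is 44 mm long (cap's x), 14 mm wide (y: fingers close along it), from z = 5 to 29 mm of the cap's frame. Locked, the cap's x stands at -0.59 rad from the tank's x. To unlock turn it anticlockwise seen from above by 1.18 rad (+-0.13 is good); end stop at 1.32

How it is judged:
By the outcome, as a careful person would: the job done as asked, in the order asked, and still so for the second after the job is handed in, with the robot touching nothing.
It also fails if it takes over 72 s, if anything falls off the work surface, if the arm or the gripper's body presses on something with over 40 N, if the wrist force passes 120 N, or if a joint passes its speed limit or range.

## Working session

There is one attempt and no reset: what is moved stays moved. The work goes in short steps, Python scripts to look and compute and a tool call to move; the robot and the scene stay as the last step left them, time stands still between calls to the robot, and variables do not carry over. Pictures are saved under pics/ and viewed, at most 10 in all, crops included, and the job is handed in when it is done.

Besides the shell and the picture viewer there is one more tool, called as a command line: name --argument value ..., lists and objects as JSON in quotes. move_arm: Moves the arm, as the interface text tells. Its arguments: {"type":"object","properties":{"deltas":{"type":"array","items":{"type":"number"}},"squeeze":{"type":"number"}},"required":["deltas"]}

```bash
mkdir -p pics; cat > h.py <<'E'
import numpy as np, cv2
from plant import robot
from scipy.spatial.transform import Rotation as Ro
def cam(n):
    p,d=robot.read_camera(n); m=robot.camera_model(n)
    return p,d,{k:np.array(v) for k,v in m.items()}
def cloud(d,m):
    v,u=np.mgrid[:d.shape[0],:d.shape[1]]
    c=np.stack([(u-m['K'][0,2])/m['K'][0,0]*d,(v-m['K'][1,2])/m['K'][1,1]*d,d],-1)
    return (c-m['t'])@m['R']
def proj(X,m):
    c=np.atleast_2d(X)@m['R'].T+m['t']; p=c@m['K'].T; return p[:,:2]/p[:,2:]
E
python3 - <<'E'
from h import *
for n in ('top','side'):
    p,d,m=cam(n); cv2.imwrite(f'pics/{n}0.png',p[...,::-1]); W=cloud(d,m)
    print(n,'campos',-m['R'].T@m['t'])
    for l in ['tank','tab','tab_bar','cap','neck','tray','tape_ring','dish','timer','brush']:
        for r in robot.recognise(n,l)[:2]:
            u,v=np.round(r['uv']).astype(int); print(l,[u,v],round(r['confidence'],2),W[v,u].round(3),d[v,u]>0)
print(robot.read_state())
E
```

```text
top campos [0.33900665 0.08255297 1.47575402]
tab [np.int64(383), np.int64(200)] 0.93 [ 0.526 -0.068  0.234] True
tab_bar [np.int64(383), np.int64(201)] 0.73 [ 0.523 -0.068  0.232] True
neck [np.int64(379), np.int64(208)] 0.94 [ 0.504 -0.056  0.235] True
tray [np.int64(246), np.int64(219)] 0.77 [ 0.513  0.337 -0.001] True
tray [np.int64(314), np.int64(190)] 0.38 [0.598 0.12  0.009] True
tape_ring [np.int64(316), np.int64(229)] 0.86 [0.475 0.117 0.005] True
dish [np.int64(314), np.int64(188)] 0.64 [0.603 0.12  0.016] True
timer [np.int64(193), np.int64(203)] 0.66 [0.561 0.491 0.049] True
timer [np.int64(384), np.int64(201)] 0.41 [ 0.523 -0.071  0.23 ] True
brush [np.int64(457), np.int64(226)] 0.45 [ 0.471 -0.318  0.017] True
side campos [0.55243827 1.27107475 0.91970546]
tank [np.int64(317), np.int64(187)] 0.97 [ 0.53  -0.005  0.14 ] True
tab [np.int64(317), np.int64(156)] 0.73 [ 0.529 -0.036  0.234] True
cap [np.int64(315), np.int64(165)] 0.53 [ 0.535 -0.066  0.186] True
neck [np.int64(315), np.int64(186)] 0.8 [ 0.536 -0.012  0.14 ] True
tray [np.int64(326), np.int64(295)] 0.7 [0.511 0.333 0.003] True
tape_ring [np.int64(337), np.int64(241)] 0.83 [ 0.468  0.089 -0.003] True
timer [np.int64(338), np.int64(242)] 0.15 [0.466 0.099 0.   ] True
{'t': 1.1, 'q': array([-1.19839593e+00,  1.30397963e-01,  1.48820861e+00,  1.11110793e-05,
        1.52296993e+00, -8.54041789e-02]), 'dq': array([0.00122317, 0.00066991, 0.0004271 , 0.00187959, 0.00087975,
       0.00122206]), 'joint_torque': array([-6.37018529e-04, -5.59780705e+01, -4.92059684e+01,  7.70332245e-02,
        2.27620447e-02, -6.40929816e-07]), 'tool_pos': array([ 0.2652136 , -0.53821556,  0.2374317 ]), 'orientation': array([3.05963371e+00, 7.12850252e-01, 2.08825765e-05]), 'force': array([4.41269141e-01, 3.40086778e-01, 6.56226529e-05]), 'wrist_torque': array([ 0.00842292,  0.00533509, -0.02314134]), 'gripper_force': 0.0, 'opening': 0.0931089868385548}
```

View pics/top0.png

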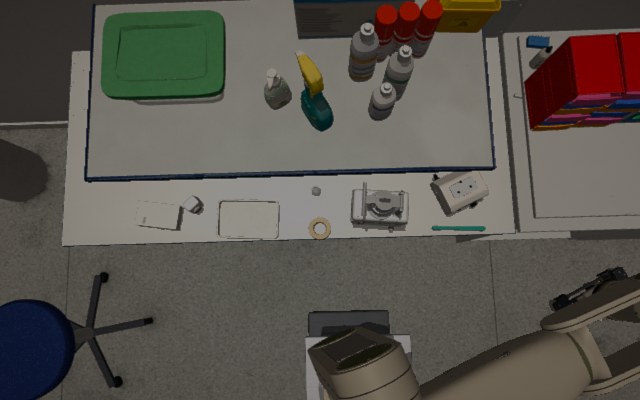

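View pics/side0.png

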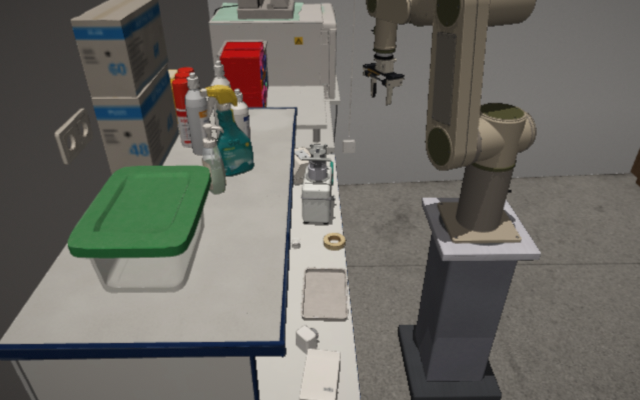

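The top view shows the tank at about (380,207), its T-bar at col 365 (the +y side), the tray at (249,219), the tape at (319,228) and the shelf above row 175. Next I'll fit poses from the depth cloud.

```bash
python3 - <<'E'
from h import *
p,d,m=cam('top'); W=cloud(d,m)
def rect(mask,name):
    P=W[mask][:,:2]
    r=cv2.minAreaRect(P.astype(np.float32)); print(name,len(P),np.round(r[0],4),np.round(r[1],4),round(r[2],2), 'med z',np.median(W[mask][:,2]).round(4))
ok=d>0
roi=ok&(W[...,0]>.43)&(W[...,0]<.62)&(W[...,1]>-.2)&(W[...,1]<.06)
z=W[...,2]
rect(roi&(z>.128)&(z<.148),'housing')
rect(roi&(z>.12),'all')
hi=roi&(z>.215); rect(hi,'hi')
P=W[hi]
for y0 in np.arange(-.16,.02,.01):
    q=P[(P[:,1]>=y0)&(P[:,1]<y0+.01)]
    if len(q): print(round(y0,3),len(q),q[:,0].min().round(3),q[:,0].max().round(3),np.median(q[:,2]).round(3), q[:,2].max().round(3))
tr=ok&(W[...,1]>.2)&(W[...,1]<.45)&(W[...,0]>.42)&(W[...,0]<.599)
for a,b in((.008,.03),(-.02,.03)): print(a,np.sum(tr&(z>a)&(z<b)))
rect(tr&(z>.009)&(z<.03),'tray rim')
# side cam
ps,ds,ms=cam('side'); S=cloud(ds,ms)
r2=(ds>0)&(S[...,0]>.43)&(S[...,0]<.62)&(S[...,1]>-.2)&(S[...,1]<.06)
P=S[r2&(S[...,2]>.21)]
for y0 in np.arange(-.16,.02,.01):
    q=P[(P[:,1]>=y0)&(P[:,1]<y0+.01)]
    if len(q): print('s',round(y0,3),len(q),q[:,0].min().round(3),q[:,0].max().round(3),np.median(q[:,2]).round(3),q[:,2].max().round(3))
a=cv2.resize(p[175:245,335:425][...,::-1],None,fx=6,fy=6,interpolation=cv2.INTER_CUBIC)
b=cv2.resize(p[190:250,205:290][...,::-1],None,fx=3,fy=3,interpolation=cv2.INTER_CUBIC)
c=cv2.resize(ps[135:225,285:345][...,::-1],None,fx=4,fy=4,interpolation=cv2.INTER_CUBIC)
o=np.zeros((600,800,3),np.uint8); o[:420,:540]=a; o[420:600,:255]=b; o[:360,545:785]=c
cv2.imwrite('pics/crop1.png',o)
E
```

```text
housing 924 [ 0.5255 -0.0719] [0.1603 0.0899] 85.1 med z 0.1392
all 2859 [ 0.5479 -0.07  ] [0.2599 0.1442] 90.0 med z 0.2331
hi 1750 [ 0.5533 -0.07  ] [0.2599 0.1333] 90.0 med z 0.2558
-0.16 40 0.597 0.619 0.262 0.268
-0.15 42 0.597 0.62 0.261 0.268
-0.14 38 0.597 0.62 0.262 0.266
-0.13 56 0.511 0.618 0.26 0.266
-0.12 123 0.492 0.618 0.235 0.269
-0.11 93 0.497 0.618 0.234 0.267
-0.1 92 0.506 0.619 0.235 0.268
-0.09 107 0.504 0.62 0.235 0.27
-0.08 115 0.499 0.62 0.235 0.27
-0.07 114 0.501 0.62 0.235 0.269
-0.06 97 0.502 0.62 0.238 0.269
-0.05 70 0.513 0.62 0.241 0.268
-0.04 69 0.52 0.619 0.243 0.27
-0.03 94 0.519 0.619 0.238 0.269
-0.02 139 0.487 0.619 0.238 0.268
-0.01 43 0.487 0.619 0.262 0.267
0.0 39 0.596 0.619 0.263 0.274
0.01 39 0.598 0.62 0.261 0.269
0.008 332
-0.02 3864
tray rim 297 [0.5133 0.3233] [0.2463 0.1251] 89.12 med z 0.0146
s -0.16 8 0.599 0.619 0.262 0.265
s -0.15 9 0.599 0.619 0.263 0.265
s -0.14 11 0.599 0.615 0.262 0.267
s -0.13 13 0.521 0.618 0.262 0.266
s -0.12 39 0.495 0.615 0.234 0.268
s -0.11 44 0.496 0.618 0.235 0.267
s -0.1 24 0.509 0.617 0.234 0.266
s -0.09 31 0.506 0.617 0.234 0.265
s -0.08 39 0.503 0.62 0.234 0.266
s -0.07 32 0.503 0.619 0.235 0.266
s -0.06 35 0.504 0.619 0.234 0.267
s -0.05 30 0.513 0.619 0.236 0.266
s -0.04 20 0.523 0.615 0.261 0.267
s -0.03 17 0.523 0.618 0.261 0.267
s -0.02 78 0.49 0.618 0.237 0.266
s -0.01 38 0.49 0.617 0.238 0.265
s 0.0 13 0.599 0.62 0.262 0.265
s 0.01 15 0.599 0.62 0.262 0.267
```

View pics/crop1.png

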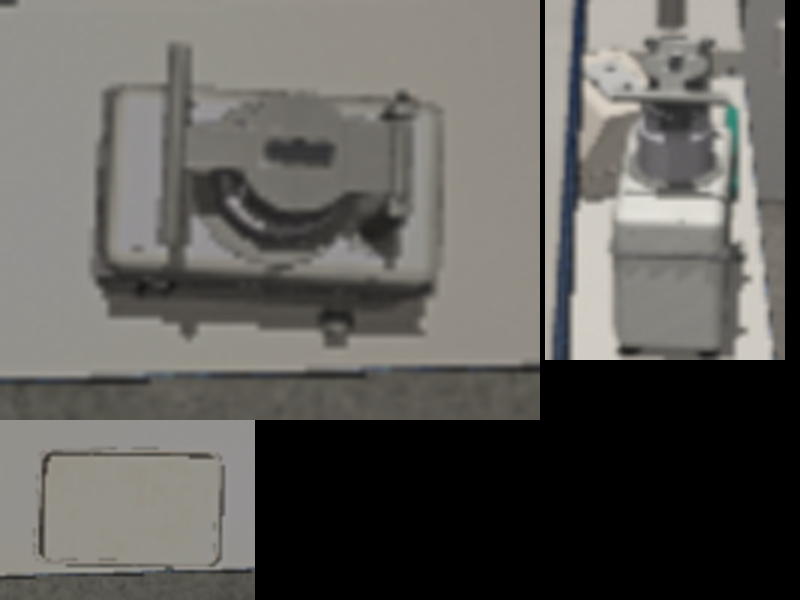

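The crop shows the T-bar about vertical (col 177), with the disc and hinge to its right and the tank yawed slightly negative. I'll refine these by line fits.

```bash
python3 - <<'E'
from h import *
def fitx(P,n):
    r=cv2.fitLine(P[:,:2].astype(np.float32),cv2.DIST_HUBER,0,.001,.001).ravel()
    print(n,len(P),'yaw(x)',np.degrees(np.arctan2(r[1],r[0])).round(2),'c',r[2:].round(4),'mean',P.mean(0).round(4),'ext x',P[:,0].min().round(4),P[:,0].max().round(4),'y',P[:,1].min().round(4),P[:,1].max().round(4),'z',np.percentile(P[:,2],[5,50,95]).round(4))
for n in('top','side'):
    p,d,m=cam(n); W=cloud(d,m); ok=d>0; x,y,z=W[...,0],W[...,1],W[...,2]
    fitx(W[ok&(x>.46)&(x<.515)&(y>-.035)&(y<.01)&(z>.215)],n+' bar lo')
    fitx(W[ok&(x>.46)&(x<.59)&(y>-.03)&(y<.01)&(z>.215)],n+' bar')
    H=ok&(x>.45)&(x<.59)&(y>-.17)&(y<.03)&(z>.12)&(z<.147)
    P=W[H]; r=cv2.minAreaRect(P[:,:2].astype(np.float32)); print(n,'housing',np.round(r[0],4),np.round(r[1],4),r[2])
    D=W[ok&(x>.46)&(x<.59)&(y>-.11)&(y<-.035)&(z>.222)]
    fitx(D,n+' disc')
    T=W[ok&(y>.2)&(y<.424)&(x>.43)&(x<.594)&(z>.009)&(z<.03)]
    fitx(T,n+' rim'); r=cv2.minAreaRect(T[:,:2].astype(np.float32)); print(np.round(r[0],4),np.round(r[1],4),r[2])
    print('nearby z .03-.3, y .2-.45:',np.sum(ok&(y>.2)&(y<.42)&(x>.43)&(x<.6)&(z>.03)))
    G=ok&(y>.2)&(y<.45)&(x>.44)&(x<.6)
    hs=cv2.cvtColor(p,cv2.COLOR_RGB2HSV); fl=G&(hs[...,1]>25)&(z<.03)
    k=cv2.connectedComponentsWithStats(fl.astype(np.uint8)); i=1+np.argmax(k[2][1:,4]); Q=W[k[1]==i]
    r=cv2.minAreaRect(Q[:,:2].astype(np.float32)); print('floor',len(Q),np.round(r[0],4),np.round(r[1],4),r[2],np.median(Q[:,2]))
E
```

```text
top bar lo 40 yaw(x) -8.49 c [ 0.5008 -0.0146] mean [ 0.5008 -0.0146  0.2362] ext x 0.4865 0.5138 y -0.02 -0.0084 z [0.2323 0.236  0.2404]
top bar 147 yaw(x) -4.66 c [ 0.5446 -0.0189] mean [ 0.5308 -0.0183  0.2362] ext x 0.4865 0.5754 y -0.0288 -0.0084 z [0.2318 0.2361 0.2404]
top housing [ 0.5254 -0.0721] [0.1604 0.0904] 84.7178726196289
top disc 407 yaw(x) 83.2 c [ 0.5249 -0.0743] mean [ 0.5249 -0.0743  0.2332] ext x 0.4976 0.5505 y -0.1093 -0.036 z [0.2291 0.2334 0.2377]
top rim 272 yaw(x) 74.21 c [0.5415 0.345 ] mean [0.5182 0.3221 0.0145] ext x 0.4495 0.5827 y 0.2033 0.4238 z [0.0096 0.0144 0.0195]
[0.5157 0.3134] [0.2213 0.1277] 86.9192886352539
nearby z .03-.3, y .2-.45: 291
floor 175 [0.4686 0.3332] [0.1522 0.0524] 89.24015045166016 -0.7732998400751333
side bar lo 33 yaw(x) -9.71 c [ 0.5015 -0.0109] mean [ 0.5013 -0.0104  0.2354] ext x 0.4897 0.5145 y -0.0161 -0.0047 z [0.2297 0.2356 0.2401]
side bar 100 yaw(x) -4.28 c [ 0.5321 -0.0135] mean [ 0.5309 -0.014   0.2351] ext x 0.4897 0.5758 y -0.0295 -0.0043 z [0.2301 0.2354 0.2393]
side housing [ 0.528  -0.0631] [0.1568 0.0901] 84.89125061035156
side disc 150 yaw(x) 71.86 c [ 0.5268 -0.0634] mean [ 0.5252 -0.0739  0.2335] ext x 0.4956 0.554 y -0.1098 -0.0352 z [0.2297 0.2338 0.2367]
side rim 311 yaw(x) 73.56 c [0.5249 0.3204] mean [0.5163 0.3151 0.0143] ext x 0.4514 0.5781 y 0.2342 0.424 z [0.0097 0.0148 0.0182]
[0.5147 0.3295] [0.1929 0.1212] 87.3970947265625
nearby z .03-.3, y .2-.45: 68
floor 1415 [0.5159 0.3327] [0.1952 0.117 ] 88.16217041015625 0.002999013187625449
```

```bash
cat >> h.py <<'E'
T0=np.array([.5255,-.072,0]); YAW=np.radians(-5)
def tw(p): return T0+Ro.from_euler('z',YAW).apply(p)      # tank -> world
def Rdown(a):                                             # tool down, y axis at world angle a (deg)
    a=np.radians(a); y=np.array([np.cos(a),np.sin(a),0]); z=np.array([0,0,-1.]); return Ro.from_matrix(np.stack([np.cross(y,z),y,z],1))
def plan(targets,p0=None,a0=None):
    s=robot.read_state(); p=np.array(s['tool_pos']) if p0 is None else np.array(p0)
    R=Ro.from_rotvec(s['orientation']) if a0 is None else Rdown(a0)
    print('start',p.round(4),R.as_matrix()[:,1].round(4))
    for t in targets:
        dp=R.inv().apply(np.array(t[:3])-p); dr=(R.inv()*Rdown(t[3])).as_rotvec()
        print(np.r_[dp,dr].round(4).tolist(),t[4])
E
python3 - <<'E'
from h import *
b=tw([-.033,.055,.231]); print(b)
plan([(.40,-.27,.40,-95,.45),(b[0],b[1],.32,-95,.45),(b[0],b[1],.25,-95,.45),(b[0],b[1],.231,-95,.45)])
E
```

```text
[ 0.49741914 -0.01433315  0.231     ]
start [ 0.2652 -0.5382  0.2374] [ 0.442 -0.897 -0.   ]
[0.2395, -0.181, -0.1626, -0.0, 0.0001, 0.5451] 0.45
[0.4398, -0.3673, -0.0826, -0.0, 0.0001, 0.5451] 0.45
[0.4398, -0.3673, -0.0126, -0.0, 0.0001, 0.5451] 0.45
[0.4398, -0.3673, 0.0064, -0.0, 0.0001, 0.5451] 0.45
```

move_arm --deltas '[0.03,-0.03,-0.04,0,0,0.09,0.45,0.07,-0.06,-0.08,0,0,0.18,0.45,0.11,-0.09,-0.11,0,0,0.27,0.45,0.15,-0.12,-0.14,0,0,0.36,0.45,0.195,-0.15,-0.16,0,0,0.45,0.45,0.24,-0.185,-0.16,0,0,0.545,0.45,0.28,-0.22,-0.16,0,0,0.545,0.45,0.32,-0.26,-0.155,0,0,0.545,0.45,0.36,-0.295,-0.14,0,0,0.545,0.45,0.4,-0.33,-0.12,0,0,0.545,0.45,0.43,-0.36,-0.1,0,0,0.545,0.45,0.44,-0.367,-0.083,0,0,0.545,0.45]' --squeeze 8

```text
t: 2.8
tool_pos: [0.4979, -0.0123, 0.3196]
orientation: [-3.138, 0.132, 0.0]
force: [-0.2, -0.2, -0.0]
opening: 0.0421
gripper_force: 0.0
```

```bash
python3 - <<'E'
from h import *
b=tw([-.033,.055,.231])
print(robot.read_state()['t'],robot.read_state()['opening'])
plan([(b[0],b[1],.231,-95,.45)])
# picture check: side cam bar vs fingers
p,d,m=cam('side')
q=proj([b],m)[0].astype(int); print(q)
c=p[max(q[1]-60,0):q[1]+60,q[0]-60:q[0]+60][...,::-1]
p2,d2,m2=cam('top'); q=proj([b],m2)[0].astype(int)
c2=p2[q[1]-60:q[1]+60,q[0]-60:q[0]+60][...,::-1]
cv2.imwrite('pics/pre.png',cv2.resize(np.hstack([c,c2]),(800,400)))
E
```

```text
2.8 0.04207491248337541
start [ 0.4979 -0.0123  0.3196] [-8.400e-02 -9.965e-01 -3.000e-04]
[-0.0003, 0.0021, 0.0886, -0.0003, 0.0003, 0.0032] 0.45
[327 160]
```

View pics/pre.png

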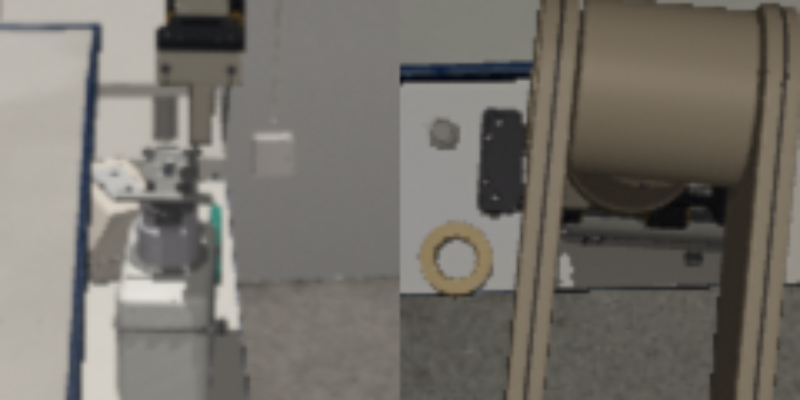

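In the side crop the fingers hang at about (200,140), above the bar's near end at (205,200). I'll descend and pinch.

move_arm --deltas '[0,0.001,0.03,0,0,0,0.45,0,0.001,0.06,0,0,0,0.45,0,0.001,0.08,0,0,0,0.45,0,0.001,0.089,0,0,0,0.45,0,0.001,0.089,0,0,0,0.45,0,0.001,0.089,0,0,0,0.05,0,0.001,0.089,0,0,0,0.05,0,0.001,0.089,0,0,0,0.05,0,0.001,0.089,0,0,0,0.05]' --squeeze 8

```text
t: 4.03
tool_pos: [0.4978, -0.0146, 0.2317]
orientation: [-3.137, 0.136, -0.001]
force: [0.4, 2.0, 1.9]
opening: 0.0097
gripper_force: 8.0
```

move_arm --deltas '[0,0.0005,-0.01,0,0,0,0.05,0,0.003,-0.0247,0,0,0,0.05,0,0.008,-0.039,0,0,0,0.05,0,0.0147,-0.0523,0,0,0,0.05,0,0.0235,-0.0644,0,0,0,0.05,0,0.034,-0.075,0,0,0,0.05,0,0.046,-0.084,0,0,0,0.05,0,0.059,-0.0913,0,0,0,0.05,0,0.073,-0.0964,0,0,0,0.05,0,0.088,-0.0993,0,0,0,0.05]'

```text
t: 5.28
tool_pos: [0.4898, -0.1043, 0.3314]
orientation: [3.138, -0.137, 0.0]
force: [1.0, 1.7, 1.3]
opening: 0.0096
gripper_force: 8.0
```

move_arm --deltas '[0,0.0149,0,0,0,0,0.05,0,0.0298,0.001,0,0,0,0.05,0,0.0443,0.0047,0,0,0,0.05,0,0.058,0.0106,0,0,0,0.05,0,0.071,0.0185,0,0,0,0.05,0,0.0823,0.0282,0,0,0,0.05,0,0.092,0.0395,0,0,0,0.05,0,0.0977,0.0477,0,0,0,0.05,0,0.1,0.052,0,0,0,0.05,0,0.1015,0.0545,0,0,0,0.05,0,0.1015,0.0545,0,0,0,0.05]'

```text
t: 6.65
tool_pos: [0.4809, -0.2041, 0.2759]
orientation: [-3.138, 0.137, 0.001]
force: [-1.6, 1.8, -3.7]
opening: 0.0095
gripper_force: 8.0
```

move_arm --deltas '[0,0,0,0,0,0,0.35,0,0,0,0,0,0,0.35,0,0,-0.03,0,0,0,0.35,-0.01,0,-0.07,0,0,0,0.35,-0.05,0,-0.1,0,0,0,0.35,-0.1,0,-0.12,0,0,0,0.35,-0.15,0,-0.12,0,0,0,0.35,-0.15,0,-0.12,0,0,0,0.35]'

```text
t: 7.65
tool_pos: [0.3301, -0.1914, 0.3981]
orientation: [3.135, -0.14, 0.006]
force: [1.3, 0.2, 0.3]
opening: 0.0323
gripper_force: 0.0
```

```bash
python3 - <<'E'
from h import *
s=robot.read_state(); print(s['t'],s['tool_pos'],s['force'])
o=[]
for n in('top','side'):
    p,d,m=cam(n); W=cloud(d,m); ok=d>0; x,y,z=W[...,0],W[...,1],W[...,2]
    q=proj([[.5255,-.072,.2]],m)[0].astype(int)
    o.append(cv2.resize(p[max(q[1]-40,0):q[1]+40,q[0]-40:q[0]+40][...,::-1],(400,400),interpolation=cv2.INTER_CUBIC))
    near=ok&(np.hypot(x-.5255,y+.072)<.045)
    for a,b,l in((.21,.236,'grip'),(.192,.208,'flange'),(.172,.186,'rim')):
        P=W[near&(z>a)&(z<b)]
        if len(P)>5:
            r=cv2.minAreaRect(P[:,:2].astype(np.float32)); print(n,l,len(P),P.mean(0).round(4),np.round(r[0],4),np.round(r[1],4),round(r[2],1))
    P=W[ok&(x>.46)&(x<.59)&(y<-.12)&(y>-.23)&(z>.21)&(z<.3)]; 
    B=P[P[:,1]<-.19]; print('bar',len(B),B.mean(0).round(3) if len(B) else '')
    print(robot.recognise(n,'cap')[:2])
cv2.imwrite('pics/cap.png',np.hstack(o))
E
```

```text
7.65 [ 0.33012852 -0.19139156  0.39805393] [1.29568569 0.19780829 0.26405542]
top grip 110 [ 0.5248 -0.0791  0.2259] [ 0.5249 -0.085 ] [0.0614 0.0409] 87.2
top flange 239 [ 0.5244 -0.0711  0.202 ] [ 0.5248 -0.078 ] [0.0674 0.0561] 84.9
top rim 74 [ 0.513  -0.063   0.1785] [ 0.5215 -0.0769] [0.0727 0.057 ] 77.9
bar 182 [ 0.513 -0.203  0.275]
[{'uv': [315.9, 227.9], 'confidence': 0.72}, {'uv': [381.1, 204.9], 'confidence': 0.56}]
side grip 133 [ 0.525  -0.0809  0.223 ] [ 0.5285 -0.0842] [0.065  0.0485] 77.8
side flange 101 [ 0.5278 -0.0621  0.202 ] [ 0.519  -0.0716] [0.0762 0.0472] 36.4
side rim 129 [ 0.5278 -0.057   0.1791] [ 0.5285 -0.0719] [0.0709 0.0582] 88.1
bar 85 [ 0.516 -0.201  0.275]
[{'uv': [315.6, 158.5], 'confidence': 0.53}, {'uv': [315.9, 186.5], 'confidence': 0.39}]
```

View pics/cap.png

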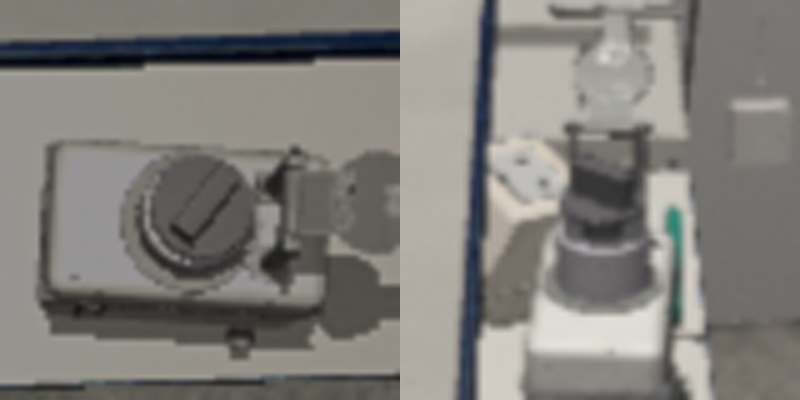

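The tab is laid back. The cap's grip bar runs from about (185,238) to (235,165) in the top crop, roughly -35°, as expected. I'll fit it precisely.

```bash
python3 - <<'E'
from h import *
A=[]
for n in('top','side'):
    p,d,m=cam(n); W=cloud(d,m); ok=d>0; x,y,z=W[...,0],W[...,1],W[...,2]
    P=W[ok&(np.hypot(x-.5255,y+.072)<.028)&(z>.218)&(z<.235)]
    r=cv2.minAreaRect(P[:,:2].astype(np.float32)); l=cv2.fitLine(P[:,:2].astype(np.float32),2,0,.001,.001).ravel()
    print(n,len(P),P.mean(0).round(4),np.round(r[0],4),np.round(r[1],4),r[2],np.degrees(np.arctan2(l[1],l[0])))
    P=W[ok&(np.hypot(x-.5255,y+.072)<.031)&(z>.197)&(z<.207)]; c=cv2.minEnclosingCircle(P[:,:2].astype(np.float32)); print('flange',np.round(c[0],4),c[1])
plan([(.5255,-.0725,.29,-128.8,.32),(.5255,-.0725,.224,-128.8,.32)])
E
```

```text
top 88 [ 0.525  -0.0714  0.2254] [ 0.5255 -0.0717] [0.0138 0.0433] 50.143592834472656 -39.292675
flange [ 0.5259 -0.0706] 0.028518961742520332
side 53 [ 0.5279 -0.0662  0.2249] [ 0.5271 -0.0685] [0.021  0.0475] 47.76457214355469 -41.582134
flange [ 0.5274 -0.0685] 0.027814306318759918
start [ 0.3323 -0.1913  0.3958] [-8.640e-02 -9.963e-01 -7.000e-04]
[0.1823, -0.1349, 0.1057, -0.0004, 0.0012, 0.5907] 0.32
[0.1824, -0.1349, 0.1717, -0.0004, 0.0012, 0.5907] 0.32
```

move_arm --deltas '[0.04,-0.03,0.01,0,0,0.15,0.32,0.08,-0.06,0.03,0,0,0.3,0.32,0.12,-0.09,0.055,0,0,0.45,0.32,0.16,-0.12,0.08,0,0,0.594,0.32,0.1825,-0.1365,0.105,0,0,0.594,0.32,0.1825,-0.1365,0.13,0,0,0.594,0.32,0.1825,-0.1365,0.15,0,0,0.594,0.32,0.1825,-0.1365,0.165,0,0,0.594,0.32,0.1825,-0.1365,0.165,0,0,0.594,0.32]'

```text
t: 9.07
tool_pos: [0.5247, -0.0712, 0.23]
orientation: [2.961, -1.05, -0.003]
force: [0.3, -0.3, 0.3]
opening: 0.0298
gripper_force: 0.0
```

```bash
python3 - <<'E'
from h import *
s=robot.read_state(); print(s['t'],s['force'],s['q'])
plan([(.5257,-.071,.224,-129,.32)])
E
```

```text
9.075 [ 0.27808472 -0.3053097   0.28705292] [-2.31782517e-01 -5.52719168e-02  1.69208462e+00 -5.97955628e-07
  1.50689037e+00  2.02065088e+00]
start [ 0.5247 -0.0712  0.23  ] [-0.6301 -0.7765  0.0009]
[0.0007, -0.0008, 0.006, 0.0009, 0.0019, -0.001] 0.32
```

move_arm --deltas '[0.0007,-0.0005,0.003,0,0,0,0.32,0.0007,-0.0005,0.006,0,0,0,0.32,0.0007,-0.0005,0.006,0,0,0,0.32,0.0007,-0.0005,0.006,0,0,0,0.1,0.0007,-0.0005,0.006,0,0,0,0.1,0.0007,-0.0005,0.006,0,0,0,0.1]' --squeeze 25

```text
t: 9.82
tool_pos: [0.5263, -0.0713, 0.2255]
orientation: [2.961, -1.049, 0.0]
force: [-0.6, -0.5, 0.6]
opening: 0.0138
gripper_force: 24.9
```

move_arm --deltas '[0,0,0.001,0,0,0,0.1,0,0,0.002,0,0,0,0.1,0,0,0.003,0,0,0,0.1,0,0,0.004,0,0,0,0.1,0,0,0.004,0,0,0,0.1]'

```text
t: 10.45
tool_pos: [0.5263, -0.0712, 0.2213]
orientation: [-2.961, 1.049, -0.0]
force: [-1.2, -0.6, 3.3]
opening: 0.0136
gripper_force: 25.0
```

move_arm --deltas '[0,0,0.0005,0,0,0,0.1,0,0,0.001,0,0,0,0.1,0,0,0.001,0,0,0,0.1]'

```text
t: 10.82
tool_pos: [0.5263, -0.0713, 0.2203]
orientation: [2.961, -1.05, 0.0]
force: [-0.8, -0.6, 3.5]
opening: 0.0139
gripper_force: 25.0
```

move_arm --deltas '[0,0,0.0005,0,0,0,0.1,0,0,0.001,0,0,0,0.1,0,0,0.001,0,0,0,0.1]'

```text
t: 11.2
tool_pos: [0.5263, -0.0713, 0.2193]
orientation: [2.961, -1.049, 0.0]
force: [-0.4, -0.6, 5.6]
opening: 0.0138
gripper_force: 25.0
```

move_arm --deltas '[0,0,0.0005,0,0,0,0.1,0,0,0.001,0,0,0,0.1,0,0,0.001,0,0,0,0.1]'

```text
t: 11.58
tool_pos: [0.5264, -0.0713, 0.2191]
orientation: [-2.961, 1.049, -0.001]
force: [-2.7, -1.3, 8.0]
opening: 0.0141
gripper_force: 25.0
```

move_arm --deltas '[0,0,0.0005,0,0,0,0.1,0,0,0.001,0,0,0,0.1,0,0,0.001,0,0,0,0.1]'

```text
t: 11.95
tool_pos: [0.5265, -0.0713, 0.219]
orientation: [-2.961, 1.049, -0.002]
force: [-5.4, -0.3, 14.3]
opening: 0.0138
gripper_force: 25.0
```

move_arm --deltas '[0,0,-0.001,0,0,0,0.1,0,0,-0.002,0,0,0,0.1,0,0,-0.0025,0,0,0,0.1,0,0,-0.0025,0,0,0,0.1]'

```text
t: 12.45
tool_pos: [0.5262, -0.0712, 0.2197]
orientation: [2.961, -1.049, -0.0]
force: [0.3, -1.1, 3.5]
opening: 0.0139
gripper_force: 25.0
```

move_arm --deltas '[0,0,0,0,0,-0.05,0.1,0,0,0,0,0,-0.15,0.1,0,0,0,0,0,-0.25,0.1,0,0,0,0,0,-0.35,0.1,0,0,0,0,0,-0.35,0.1]'

```text
t: 13.08
tool_pos: [0.5263, -0.0711, 0.2197]
orientation: [-3.098, 0.519, -0.0]
force: [0.2, 0.2, 4.3]
opening: 0.0137
gripper_force: 25.0
```

```bash
python3 - <<'E'
from h import *
s=robot.read_state(); print(s['t'],s['force'],s['wrist_torque'],s['q']); plan([(.526,-.0712,.2197,-61.4,.1)])
E
```

```text
13.075 [0.15329418 0.15760002 4.28270516] [0.06273424 0.0073984  0.00832919] [-2.30997249e-01 -4.76219236e-02  1.70360682e+00  2.82395833e-04
  1.48557539e+00  1.67151661e+00]
start [ 0.5263 -0.0711  0.2197] [-3.257e-01 -9.455e-01 -3.000e-04]
[-0.0002, 0.0002, -0.0, -0.0003, -0.0001, -0.8309] 0.1
```

move_arm --deltas '[0,0,0,0,0,-0.12,0.1,0,0,0,0,0,-0.24,0.1,0,0,0,0,0,-0.36,0.1,0,0,0,0,0,-0.48,0.1,0,0,0,0,0,-0.6,0.1,0,0,0,0,0,-0.7,0.1,0,0,0,0,0,-0.78,0.1,0,0,0,0,0,-0.82,0.1,0,0,0,0,0,-0.83,0.1,0,0,0,0,0,-0.83,0.1]'

```text
t: 14.32
tool_pos: [0.5263, -0.0714, 0.2198]
orientation: [3.045, 0.773, 0.0]
force: [0.8, -2.8, 3.8]
opening: 0.0137
gripper_force: 24.9
```

```bash
python3 - <<'E'
from h import *
s=robot.read_state(); print(s['t'],s['force'],s['wrist_torque'],s['q']); plan([(.526,-.0712,.2197,-61.4,.1)])
E
```

```text
14.325 [ 0.82134396 -2.79647424  3.76534685] [-0.46574297 -0.17244174 -0.01089592] [-2.31209390e-01 -4.76781013e-02  1.70348822e+00 -2.71362793e-04
  1.48552942e+00  8.42616530e-01]
start [ 0.5263 -0.0714  0.2198] [ 4.768e-01 -8.790e-01  4.000e-04]
[-0.0002, -0.0003, 0.0001, 0.0004, -0.0, -0.0022] 0.1
```

Turned 1.18 rad with no torque resistance. Lift slowly.

move_arm --deltas '[0,0,-0.003,0,0,0,0.1,0,0,-0.007,0,0,0,0.1,0,0,-0.012,0,0,0,0.1,0,0,-0.018,0,0,0,0.1,0,0,-0.024,0,0,0,0.1,0,0,-0.024,0,0,0,0.1]'

```text
t: 15.08
tool_pos: [0.5265, -0.0709, 0.2444]
orientation: [-3.044, -0.776, -0.001]
force: [-0.1, 0.5, -0.8]
opening: 0.0138
gripper_force: 24.9
```

```bash
python3 - <<'E'
from h import *
plan([(.526,-.071,.34,-61.4,.1),(.52,.13,.28,-90,.1),(.515,.331,.2,-90,.1),(.515,.331,.10,-90,.1)])
E
```

```text
start [ 0.5265 -0.0709  0.2444] [ 4.786e-01 -8.780e-01 -1.000e-04]
[-0.0004, -0.0001, -0.0956, -0.0001, -0.001, -0.0001] 0.1
[0.0905, -0.1795, -0.0355, -0.0003, -0.0009, 0.499] 0.1
[0.1822, -0.3584, 0.0446, -0.0003, -0.0009, 0.499] 0.1
[0.1821, -0.3584, 0.1446, -0.0003, -0.0009, 0.499] 0.1
```

move_arm --deltas '[0,0,-0.025,0,0,0,0.1,0,0,-0.06,0,0,0,0.1,0,0,-0.095,0,0,0,0.1,0.02,-0.04,-0.095,0,0,0.1,0.1,0.045,-0.09,-0.08,0,0,0.2,0.1,0.07,-0.14,-0.06,0,0,0.3,0.1,0.095,-0.19,-0.035,0,0,0.4,0.1,0.12,-0.24,-0.01,0,0,0.499,0.1,0.145,-0.29,0.015,0,0,0.499,0.1,0.17,-0.335,0.035,0,0,0.499,0.1,0.182,-0.3584,0.045,0,0,0.499,0.1,0.182,-0.3584,0.045,0,0,0.499,0.1]'

```text
t: 16.58
tool_pos: [0.513, 0.3322, 0.1969]
orientation: [3.141, 0.004, -0.005]
force: [-0.5, -1.7, -0.4]
opening: 0.0138
gripper_force: 24.9
```

```bash
python3 - <<'E'
from h import *
s=robot.read_state(); print(s['t'],s['force'],s['q'],s['opening'])
plan([(.515,.331,.12,-90,.1),(.515,.331,.072,-90,.1)])
p,d,m=cam('side'); q=proj([[.515,.331,.1]],m)[0].astype(int)
W=cloud(d,m); x,y,z=W[...,0],W[...,1],W[...,2]; k=(d>0)&(abs(x-.515)<.05)&(abs(y-.331)<.05)&(z>.05)&(z<.19); print('lowest of cap',np.percentile(W[k][:,2],[0,1,5]))
cv2.imwrite('pics/tr.png',cv2.resize(p[q[1]-90:q[1]+60,q[0]-75:q[0]+75][...,::-1],(600,600),interpolation=cv2.INTER_CUBIC))
E
```

```text
16.575 [-0.46099643 -1.70085144 -0.4106826 ] [4.90393749e-01 1.84270221e-01 1.50286313e+00 7.48876934e-04
 1.45760229e+00 2.05827825e+00] 0.013766842929961533
start [0.513  0.3322 0.1969] [ 2.8e-03 -1.0e+00  8.0e-04]
[0.0022, 0.0012, 0.0769, 0.0008, 0.0031, 0.0028] 0.1
[0.0024, 0.0011, 0.1249, 0.0008, 0.0031, 0.0028] 0.1
lowest of cap [0.13391337 0.13563252 0.14002093]
```

View pics/tr.png

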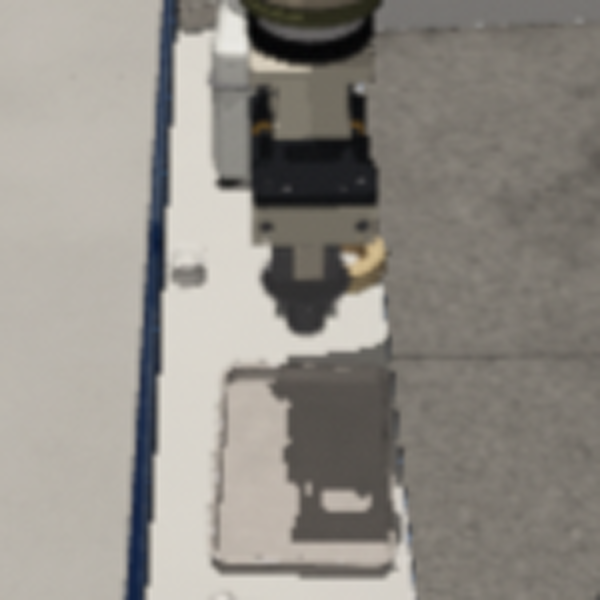

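The cap hangs upright at about (305,300) over the empty tray; its foot is about 63 mm below the TCP. Lowering.

move_arm --deltas '[0.001,0.001,0.025,0,0,0,0.1,0.001,0.001,0.055,0,0,0,0.1,0.001,0.001,0.085,0,0,0,0.1,0.001,0.001,0.105,0,0,0,0.1,0.001,0.001,0.118,0,0,0,0.1,0.001,0.001,0.123,0,0,0,0.1,0.001,0.001,0.123,0,0,0,0.1,0.001,0.001,0.123,0,0,0,0.1]'

```text
t: 17.62
tool_pos: [0.5163, 0.33, 0.0769]
orientation: [-3.141, 0.0, -0.002]
force: [0.4, -0.2, -0.4]
opening: 0.0137
gripper_force: 24.9
```

move_arm --deltas '[0,0,0.001,0,0,0,0.1,0,0,0.002,0,0,0,0.1,0,0,0.003,0,0,0,0.1,0,0,0.004,0,0,0,0.1,0,0,0.005,0,0,0,0.1,0,0,0.005,0,0,0,0.1]'

```text
t: 18.38
tool_pos: [0.5155, 0.3295, 0.0706]
orientation: [3.141, -0.0, -0.0]
force: [0.2, -1.5, -1.1]
opening: 0.0138
gripper_force: 24.9
```

move_arm --deltas '[0,0,0.001,0,0,0,0.1,0,0,0.002,0,0,0,0.1,0,0,0.003,0,0,0,0.1,0,0,0.003,0,0,0,0.1]'

```text
t: 18.88
tool_pos: [0.5155, 0.3295, 0.0676]
orientation: [3.141, -0.0, -0.0]
force: [-1.0, 0.3, -0.8]
opening: 0.0137
gripper_force: 24.9
```

move_arm --deltas '[0,0,0.0005,0,0,0,0.1,0,0,0.001,0,0,0,0.1,0,0,0.001,0,0,0,0.1]'

```text
t: 19.25
tool_pos: [0.5156, 0.3296, 0.0667]
orientation: [3.142, -0.0, -0.0]
force: [0.3, -0.2, -0.9]
opening: 0.0139
gripper_force: 24.9
```

move_arm --deltas '[0,0,0.0005,0,0,0,0.1,0,0,0.001,0,0,0,0.1,0,0,0.001,0,0,0,0.1]'

```text
t: 19.62
tool_pos: [0.5155, 0.3296, 0.0656]
orientation: [3.142, -0.0, -0.0]
force: [-1.0, 0.3, -0.9]
opening: 0.014
gripper_force: 24.9
```

move_arm --deltas '[0,0,0.0005,0,0,0,0.1,0,0,0.001,0,0,0,0.1,0,0,0.001,0,0,0,0.1]'

```text
t: 20.0
tool_pos: [0.5158, 0.3297, 0.0656]
orientation: [-3.141, 0.0, -0.001]
force: [-2.1, -1.8, 6.9]
opening: 0.0138
gripper_force: 25.0
```

move_arm --deltas '[0,0,0.0003,0,0,0,0.1,0,0,0.0007,0,0,0,0.1,0,0,0.0007,0,0,0,0.1]'

```text
t: 20.38
tool_pos: [0.5159, 0.3297, 0.0656]
orientation: [-3.141, 0.0, -0.001]
force: [-4.7, -2.4, 11.5]
opening: 0.014
gripper_force: 25.0
```

move_arm --deltas '[0,0,-0.0008,0,0,0,0.1,0,0,-0.0014,0,0,0,0.1,0,0,-0.0014,0,0,0,0.1]' --squeeze 6

```text
t: 20.75
tool_pos: [0.5158, 0.3296, 0.0655]
orientation: [-3.141, 0.0, -0.001]
force: [-0.3, -1.4, 1.7]
opening: 0.0139
gripper_force: 6.0
```

move_arm --deltas '[0,0,0,0,0,0,0.2,0,0,0,0,0,0.3,0.3,0,0,0,0,0,0,0.4,0,0,0,0,0,0,0.4,0,0,0,0,0,0,0.4]'

```text
t: 21.38
tool_pos: [0.5155, 0.3296, 0.0652]
orientation: [3.142, -0.005, -0.0]
force: [0.4, 0.2, 0.8]
opening: 0.0369
gripper_force: 0.0
```

One row carried a stray 0.3 rad turn of mine while the fingers were opening, so I'll back off and check that the cap still stands.

move_arm --deltas '[0,0,-0.015,0,0,0,0.4,0,0,-0.04,0,0,0,0.4,0,0,-0.08,0,0,0,0.4,0,0,-0.13,0,0,0,0.4,0,0,-0.18,0,0,0,0.4,-0.04,0,-0.22,0,0,0,0.4,-0.09,0,-0.23,0,0,0,0.4,-0.13,0,-0.23,0,0,0,0.4,-0.13,0,-0.23,0,0,0,0.4]'

```text
t: 22.5
tool_pos: [0.3838, 0.33, 0.2974]
orientation: [-3.14, -0.001, -0.003]
force: [-0.2, 1.5, -0.1]
opening: 0.0368
gripper_force: 0.0
```

```bash
python3 - <<'E'
from h import *
s=robot.read_state(); print(s['t'],s['tool_pos'],s['force'])
o=[]
for n in('top','side'):
    p,d,m=cam(n); W=cloud(d,m); ok=d>0; x,y,z=W[...,0],W[...,1],W[...,2]
    c=(slice(165,250),slice(175,430)) if n=='top' else (slice(130,330),slice(270,370))
    q=p[c][...,::-1]; o.append(cv2.resize(q,None,fx=3,fy=3,interpolation=cv2.INTER_CUBIC))
    k=ok&(np.hypot(x-.5158,y-.33)<.035)
    for a,b in((.055,.08),(.034,.05)):
        P=W[k&(z>a)&(z<b)]
        if len(P)>4:
            r=cv2.minAreaRect(P[:,:2].astype(np.float32)); print(n,a,len(P),P.mean(0).round(4),P[:,2].std().round(4),np.round(r[0],4),np.round(r[1],4),r[2])
    T=W[ok&(y>.215)&(y<.424)&(x>.43)&(x<.594)&(z>.009)&(z<.022)]; print('rim',np.round(T.min(0),3),np.round(T.max(0),3))
    B=W[ok&(x>.46)&(x<.59)&(y<-.19)&(y>-.23)&(z>.21)&(z<.3)]; print('bar',B.mean(0).round(3))
    for l in('tape_ring','dish','timer','brush'):
        r=robot.recognise(n,l)[:1]
        if r: u,v=np.round(r[0]['uv']).astype(int); print(l,(u,v),W[v,u].round(3))
O=np.zeros((600,800,3),np.uint8); t=cv2.resize(o[0],(500,167)); O[:167,:500]=t; O[:600,500:800]=o[1]
p=robot.read_camera('top')[0][190:250,205:290][...,::-1]; O[180:180+300,:425]=cv2.resize(p,(425,300),interpolation=cv2.INTER_CUBIC)
cv2.imwrite('pics/end.png',O)
E
```

```text
22.5 [0.38382074 0.33003618 0.29739607] [-0.15662136  1.461276   -0.07262368]
top 0.055 74 [0.5146 0.3283 0.0642] 0.0035 [0.5152 0.3284] [0.0135 0.0429] 89.16108703613281
top 0.034 190 [0.5147 0.3281 0.0416] 0.003 [0.5161 0.3296] [0.055  0.0538] 44.153255462646484
rim [0.45  0.233 0.009] [0.588 0.424 0.022]
bar [ 0.513 -0.204  0.275]
tape_ring (np.int64(324), np.int64(231)) [ 0.469  0.092 -0.004]
dish (np.int64(317), np.int64(189)) [0.601 0.11  0.008]
timer (np.int64(194), np.int64(202)) [0.565 0.489 0.046]
brush (np.int64(464), np.int64(229)) [ 0.461 -0.339  0.016]
side 0.055 108 [0.5171 0.3353 0.0639] 0.0039 [0.5171 0.3343] [0.0149 0.0425] 87.86647033691406
side 0.034 160 [0.5175 0.3441 0.0431] 0.0026 [0.5165 0.3395] [0.0545 0.0435] 1.6318358182907104
rim [0.451 0.233 0.009] [0.578 0.424 0.021]
bar [ 0.516 -0.201  0.275]
tape_ring (np.int64(334), np.int64(240)) [0.552 1.271 0.92 ]
dish (np.int64(293), np.int64(239)) [0.606 0.108 0.021]
timer (np.int64(308), np.int64(339)) [0.56  0.522 0.048]
```

View pics/end.png

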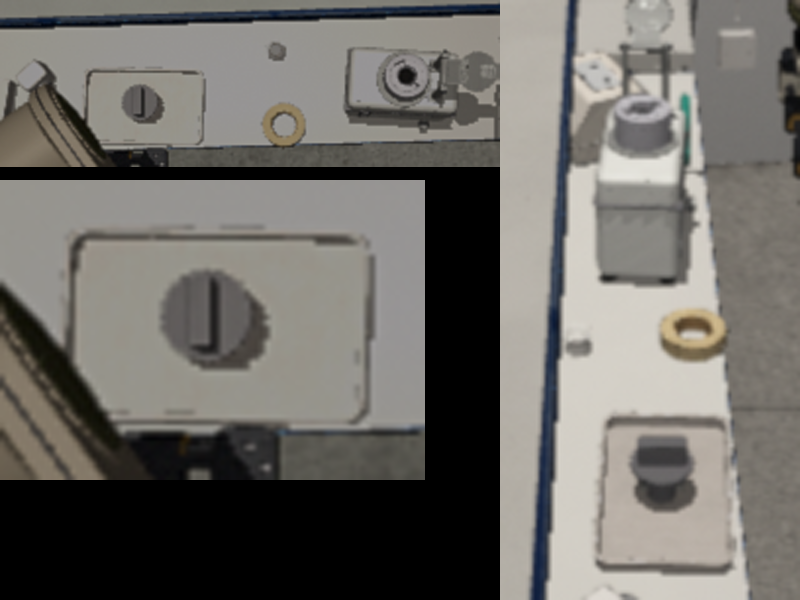

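The cap stands upright mid-tray at about (207,315) in the enlargement. The tab is laid back, the neck is empty, and the tape, dish and timer are in place.

```bash
python3 -c "
from plant import robot
print(robot.close_job())"
```

```text
the job is handed in; nothing more can be done
None
```

The job is handed in at about 23 s: the tab is laid back, and the cap is unscrewed and stands upright on its stem in the steel tray, released, with the tank, tape, dish and timer showing no visible shift in the last picture. I put a stray turn of up to 0.3 rad into the opening move, but the cap stayed upright and aligned.

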